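Unclip the vent cover of the scraps caddy and snap its filter grille shut

ROBOT

A 6-joint arm with a two-finger parallel gripper is mounted at the origin on a cart in front of the work surface, level with it; the furniture and walls round the work are solid. World frame = base frame: x ahead of the robot, y to its left, z up, the work surface at z = 0. Lengths are in m, angles in rad, forces in N, time in s.
With the tool pointing down it reaches from about 0.35 to 0.975 m from the base axis. Payload 4.9 kg.
Tool frame: the origin (TCP) lies midway between the tips of the shut fingers; the grasp point (between the pads) lies 19 mm behind it; z points along the fingers, y is the line along which they close (so a half turn about z gives the same grasp; the last joint's range is limited). The gripper opens to 85 mm and grips with 20 to 120 N. Pads are 22 mm wide; open, the fingers measure 114 mm over their backs; the gripper's body (76 mm by 85 mm) begins 54 mm behind the grasp point. The pads swing forward as they close: fully open they stand 13 mm farther back than shut.
Start: joints at [-1.407, 0.053, 1.613, -0, 1.476, -0.119], TCP at [0.174, -0.6, 0.231] pointing down, gripper open.
Joint ranges: [-3.01, 3.01], [-1.01, 2.22], [0.06, 2.58], [-1.02, 4.17], [0.09, 2.62], [-3.14, 3.14]. Speed limits (rad/s): [2.57, 2.57, 3.14, 3.14, 3.14, 3.14].

INTERFACE

Orientations are given as a unit quaternion [w, x, y, z].
In Python, from plant import manip gives the robot as it stands.
- The arm moves only by the shell command python3 shift.py, which reads ROWS from standard input. ROWS is a JSON list of rows, 1 to 5 of them, each an object with the fields finger_gap (the opening from 0.0 (shut) to 1.0 (fully open)), sx, sy, sz (the shift in shares of the most that a row can go, 1 being 62.5 mm), drx, dry, drz (a rotation vector in a scale on which 1.0 is 120 degrees); a field left out counts as zero (the opening has to be given); each row shifts and turns the commanded pose from where the row before left it, along the tool's axes as they then stand; what a row does not reach is not made up. A row lasts 1/8 s, in which the tool goes at most 0.0625 m and 0.188 rad, less where a joint would pass 70% of its speed; a pose out of reach is approached as far as the arm can. The fingers move at their own pace and stop on an object; the grip force is fixed at half the most. Time passes only in rows, so rows that do not move let the fingers close. It prints the time, the measured TCP pose, the force, the opening and the grip force at its end. A shift or turn number past 1, either way, is cut back to 1. Input that does not fit is refused with a message, and nothing moves.
- manip.state(): the state, without advancing time (a new reading comes with each control period).
- manip.grab_frame(name): name is "scene" or "side" or "wrist"; returns the picture (400x640x3 uint8, red, green, blue); there is no depth.
- manip.camera_params(name): a dict with "intrinsics" (3x3 intrinsics, pixels), "xyz" and "orientation" of the camera in the world. Camera axes: x right, y down, z forward; pixel columns grow to the right and rows downward; lengths in m; the calibration is good to about 2 mm. The wrist camera is an equidistant fisheye: a pixel r from the principal point sees the ray r / f radians off the axis. A picture is of the moment at which its call begins: read the wrist's pose just before it. camera_params takes no time and is no camera call; for the wrist camera it gives the pose at the moment of the call.
- manip.job_done(): hands the job in; it is judged then, once.
The state is a dict: "time": time; "joint_pos": joint angles; "joint_vel": joint speeds; "joint_efforts": joint torques, N m; "tool_pos": TCP position; "tool_rot": TCP orientation; "contact_force": force on the tool from outside, world axes, zero at the start; "ft_torque": the same for the moment, N m; "gripper_width": opening from 0.0 (shut) to 1.0 (fully open); "grasp_force": force on a finger pad.
Only numpy, scipy, OpenCV 4.12 (cv2) and the standard library are available. Lean on these libraries where they do the work, as an engineer would, in place of code of your own. Each camera call takes 0.05 s, during which the arm holds its last target. There are 200 camera calls.

TASK

The filter grille of the food-scraps caddy has not been clicked shut. Squeeze the two side tabs of the clip-on vent cover together to free it, take it off and set it down, not drop it, standing on its feet wholly on the chopping board; then press the hinged grille under it fully shut, past its catch, and leave the other things where they are.

Things in the scene. Friction and masses are not known exactly. Their poses are not given: they have to be found in the camera images.
- caddy: Fixed white food-scraps caddy, 200 wide (y) x 190 deep (x) x 136 high; origin at the middle of its lower front edge, body behind it (+x). Its face slopes 30 deg from level, from 55 high at x 0 to 136 at x 140. A carry handle stands over the face and bars a gripper coming straight down: work along the face's normal, tool tilted 20 to 35 deg.
- handle_bar (a point): Middle of the caddy's stiff, fixed steel carry handle: at (77, 0, 250) mm in the caddy's frame. The 8 mm bar (14 mm thick at the middle) runs along y; its arms at y +-106 slope down to the caddy's sides at x 115, height 105. Keep the tool clear of it.
- seat (a point): Fixed point at the centre of the cover's seat on the sloped face, (70, 0, 95) mm in the caddy's frame. x runs up the slope, y along the caddy's y, z out of the face (30 deg from vertical, leaning to the caddy's front). The face is flat round the cover, with an 80 (x) x 40 (y) mm well under it.
- cover: Loose grey clip-on vent cover, a cap 90 (x) x 45 (y) x 30 high with slots in its top, 0.09 kg. Origin at the centre of its rim plane, z out of its top; seated, its frame agrees with seat within 2 mm. At mid-length a ribbed tab stands on each long side. Squeeze both, keep squeezing (20 N) and draw it out along z. Its two feet reach 9 below the rim plane; it stands on them on a flat surface.
- tab_left (a joint): Press of the cover's +y tab, m: 0 free, 0.006 fully in; springs back (3 N to start, 9 N fully in). The tab is 24 wide along the cover's x, from 4 to 28 above the rim plane; the outer faces of the two tabs are 66 mm apart free and 54 mm apart pressed. Its foot hooks under the 4 mm thick face plate and is free once the tab is 4 mm in.
- tab_right (a joint): Press of the cover's -y tab, the mirror image of the other, m: 0 free, 0.006 fully in.
- grille (a joint): Angle of the hinged steel filter grille (36 wide, 70 long) in the well under the cover, rad: 0 shut; starts at 0.2 to 0.36. Hinge along seat's y at (37, 0, -11) mm in seat's frame, at the upper end; the lower end stands up. It moves easily to about 0.1, where a sprung catch resists with up to about 7 N at the press pad; past it, it snaps to a firm stop at 0 and stays.
- press_pad (a point): Centre of the top of the grille's grey press pad (18 x 26 mm), 56 mm from the hinge; z out of the pad. With the grille shut it lies at (-19, 0, 2) mm in seat's frame, 2 mm proud of the face. Push it along seat's -z.
- board: Fixed pale chopping board, 220 (x) x 340 (y) x 10 thick, lying flat; origin at the centre of its underside, so its top is 10 to 12 above the origin. Wall cabinets hang over its far end: its near half is the easier place to work.
- salt_shaker: loose salt shaker, 44 across x 90 high, origin under its centre; leave alone
- lemon: loose lemon, 71 x 53 x 51, origin under its centre; leave alone

How it is judged:
On the way, in this order (a step that is already met when the one before it is completed fails the run):
1. both side tabs are pressed in while the cover is still on the caddy (value of joint each of tab_left, tab_right above 0.0025 m and distance between cover and seat below 0.01 m), for 0.05 s.
2. the cover is set down on the board while the fingers still hold it (contact force between cover and board above 0.1 N and contact force between cover and the fingers above 0.5 N), for 0.05 s.
3. the cover is let go, standing on the board (contact force between cover and board above 0.1 N and contact force between cover and the fingers below 0.05 N and angle between cover's own z axis and vertical below 0.2 rad), for 0.2 s.
4. the grille is pressed shut past its catch (value of joint grille below 0.035 rad), for 0.2 s.
At the end, for the whole second after the job is handed in: The grille is shut past its catch (joint under 0.035 rad); the cover stands at rest on its feet on the board (tilt under 0.2 rad, origin less than 30 mm above the board's underside), its origin within 80 mm of the board's centre along the board's short side and 140 mm along its long side (value of joint grille below 0.035 rad and x of cover in the frame of board between -0.08 and 0.08 m and y of cover in the frame of board between -0.14 and 0.14 m and z of cover in the frame of board below 0.03 m and angle between cover's own z axis and vertical below 0.2 rad and linear speed of cover below 0.02 m/s); the robot touches nothing.
It fails at once if the salt shaker or the lemon is moved more than 30 mm (distance of any of salt_shaker, lemon from where it was at the start of the episode above 0.03 m).
It also fails if it takes over 64 s, if anything falls off the work surface, if the arm or the gripper's body presses on something with over 40 N, if the wrist force passes 120 N, or if a joint passes its speed limit or range.

## Working session

There is one attempt and no reset: what is moved stays moved. The work goes in short steps, Python scripts to look and compute and a shell command to move; the robot and the scene stay as the last step left them, time stands still between calls to the robot, and variables do not carry over. Pictures are saved under pics/ and viewed, at most 10 in all, crops included, and the job is handed in when it is done.

```bash
ls; mkdir -p pics; cat > h.py <<'E'
import numpy as np, cv2
from scipy.spatial.transform import Rotation as R
from plant import manip
def rot(q): return R.from_quat([q[1],q[2],q[3],q[0]])
def grab(n,fn=None):
    p=manip.camera_params(n); im=manip.grab_frame(n)
    if fn: cv2.imwrite('pics/'+fn,im[:,:,::-1])
    return im,p
E
python3 - <<'E'
from h import *
for n in("scene","side","wrist"):
    im,p=grab(n,n+"0.png"); print(n,p)
print(manip.state())
E
```

```text
pics
plant.py
shift.py
scene {'intrinsics': array([[373.59192795,   0.        , 316.27899323],
       [  0.        , 373.59192795, 203.63002422],
       [  0.        ,   0.        ,   1.        ]]), 'xyz': array([0.07645352, 0.60458498, 0.60010578]), 'orientation': array([ 0.1505177 , -0.2429189 ,  0.82207609, -0.49246902])}
side {'intrinsics': array([[512.8823077 ,   0.        , 321.30992406],
       [  0.        , 512.8823077 , 200.16605528],
       [  0.        ,   0.        ,   1.        ]]), 'xyz': array([-0.11847036, -1.04163566,  1.00016959]), 'orientation': array([-0.43016959,  0.85057084, -0.27212345,  0.13203104])}
wrist {'intrinsics': array([[309.70691629,   0.        , 320.89096553],
       [  0.        , 309.70691629, 200.53806119],
       [  0.        ,   0.        ,   1.        ]]), 'xyz': array([ 0.24151746, -0.58147349,  0.37273386]), 'orientation': array([ 0.10978835,  0.79179504, -0.59489443, -0.0843074 ])}
{'time': 0.15, 'joint_pos': array([-1.40700909e+00,  5.31873565e-02,  1.61395857e+00,  1.71119299e-05,
        1.47599556e+00, -1.18979057e-01]), 'joint_vel': array([-0.00116689, -0.00065257, -0.00443571, -0.00025799,  0.00046276,
        0.00073392]), 'joint_efforts': array([ 6.82141053e-04, -3.94243562e+01, -3.70720732e+01, -8.14204009e-05,
        4.66069876e-03, -4.31880707e-06]), 'tool_pos': array([ 0.1743227 , -0.59970193,  0.23036847]), 'tool_rot': array([-7.74413663e-04,  9.90021859e-01,  1.40911745e-01, -8.83388212e-06]), 'contact_force': array([ 0.37254026, -0.3655772 ,  0.50534226]), 'ft_torque': array([0.02519979, 0.00482038, 0.00319727]), 'grasp_force': 0.0, 'gripper_width': 0.9995565664590376}
```

View pics/scene0.png

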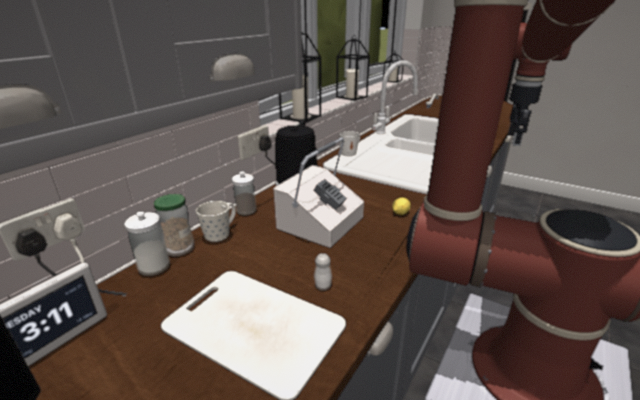

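View pics/side0.png

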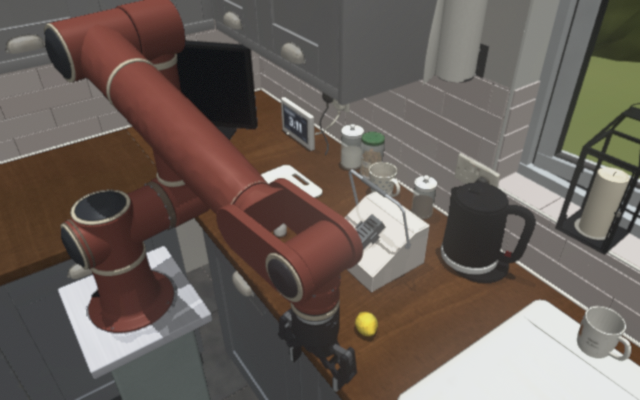

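The scene view shows the board around (255,330), shaker (323,272), lemon (401,206), and the caddy at (320,205) with the dark cover at (330,192). The side view shows the caddy at (385,240) and the cover at (370,228). I'll zoom in on both.

```bash
python3 - <<'E'
from h import *
a=cv2.imread('pics/scene0.png')[135:255,260:380]; b=cv2.imread('pics/side0.png')[165:295,335:435]
a=cv2.resize(a,(400,400),interpolation=cv2.INTER_CUBIC) if 0 else cv2.resize(a,None,fx=3.5,fy=3.5,interpolation=2)
b=cv2.resize(b,None,fx=3.5,fy=3.5,interpolation=2)
o=np.zeros((460,780,3),np.uint8);o[:a.shape[0],:a.shape[1]]=a;o[:b.shape[0],425:425+b.shape[1]]=b
cv2.imwrite('pics/crop0.png',o)
# rough points on z=0 for scene
p=manip.camera_params('scene');K=p['intrinsics'];Rm=rot(p['orientation'])
def pt(u,v,z,p=p):
    d=rot(p['orientation']).apply(np.linalg.inv(p['intrinsics'])@[u,v,1]);return p['xyz']+d*(z-p['xyz'][2])/d[2]
for n,u,v,z in [('bL',165,326,.01),('bT',232,273,.01),('bR',345,325,.01),('bB',280,390,.01),('shk',323,288,0),('lem',401,214,0),('cadFront',326,243,0),('cadL',278,232,0),('cadR',362,212,0)]: print(n,pt(u,v,z).round(3))
E
```

```text
bL [0.657 0.304 0.01 ]
bT [0.664 0.101 0.01 ]
bR [0.342 0.098 0.01 ]
bB [0.364 0.29  0.01 ]
shk [0.449 0.016 0.   ]
lem [ 0.427 -0.423  0.   ]
cadFront [ 0.544 -0.151  0.   ]
cadL [ 0.696 -0.124  0.   ]
cadR [ 0.54  -0.368  0.   ]
```

View pics/crop0.png

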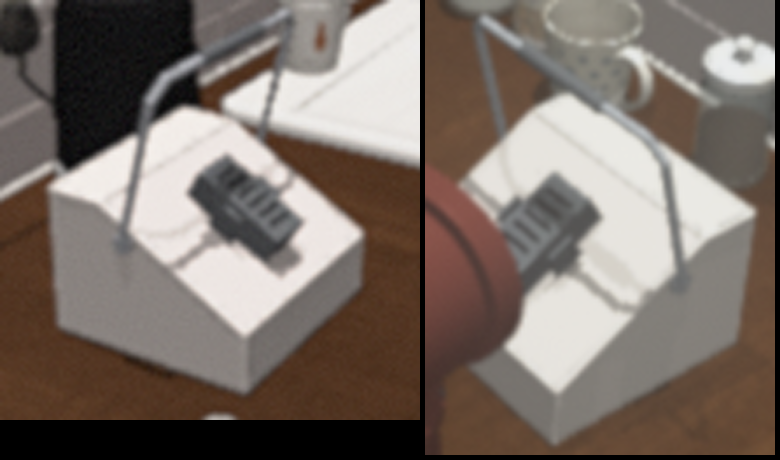

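Scene crop: caddy front-bottom corner at (331,247), left-back bottom at (277,228), right-front bottom at (363,216), and the cover at about (330,194). The side view sees the other flank, with its bottom corner at (372,292). The board's long side runs along world x.

```bash
cat >> h.py <<'E'
def ray(p,u,v,fish=False):
    K=p['intrinsics']; x=(u-K[0,2])/K[0,0]; y=(v-K[1,2])/K[1,1]
    if fish:
        r=np.hypot(x,y); d=np.array([x/r*np.sin(r),y/r*np.sin(r),np.cos(r)])
    else: d=np.array([x,y,1.]);d/=np.linalg.norm(d)
    return np.array(p['xyz']),rot(p['orientation']).apply(d)
def onz(p,u,v,z,fish=False):
    o,d=ray(p,u,v,fish); return o+d*(z-o[2])/d[2]
def tri(rs):
    A=np.zeros((3,3));b=np.zeros(3)
    for o,d in rs:
        M=np.eye(3)-np.outer(d,d);A+=M;b+=M@o
    x=np.linalg.solve(A,b); return x,[np.linalg.norm((np.eye(3)-np.outer(d,d))@(x-o)) for o,d in rs]
def delta(target_pos,target_R,pos=None,Rm=None):
    """translation and rotvec in tool axes from current pose"""
    s=manip.state(); Rm=rot(s['tool_rot']) if Rm is None else Rm; pos=s['tool_pos'] if pos is None else pos
    return Rm.inv().apply(np.array(target_pos)-pos),(Rm.inv()*target_R).as_rotvec()
E
python3 - <<'E'
from h import *
ps=manip.camera_params('scene');pd=manip.camera_params('side');pw=manip.camera_params('wrist');s=manip.state()
sc=lambda u,v:(u/3.5+260,v/3.5+135); sd=lambda u,v:((u-425)/3.5+335,v/3.5+165)
for n,c in [('P1',(247,392)),('P2',(60,327)),('P3',(362,285))]: print(n,onz(ps,*sc(*c),0))
print('P3side',onz(pd,*sd(555,443),0),onz(pd,*sd(740,345),0))
print('T1',onz(ps,*sc(247,335),.055),'T3',onz(ps,*sc(362,236),.055),'T3s',onz(pd,*sd(555,390),.055))
print('bar R end tri', tri([ray(ps,*sc(288,20)),ray(pd,*sd(662,150))]),'L', tri([ray(ps,*sc(155,85)),ray(pd,*sd(485,22))]))
print('cover c',tri([ray(ps,*sc(252,195)),ray(pd,*sd(555,215))]))
Rt=rot(s['tool_rot']); print('cam in tool',Rt.inv().apply(pw['xyz']-s['tool_pos']),(Rt.inv()*rot(pw['orientation'])).as_matrix().round(3))
E
```

```text
P1 [ 0.52259357 -0.14124052  0.        ]
P2 [ 0.71107474 -0.13829644  0.        ]
P3 [ 0.52275811 -0.34434284  0.        ]
P3side [ 0.5275216  -0.34223629  0.        ] [ 0.7156535  -0.34671388  0.        ]
T1 [ 0.52208932 -0.13937767  0.055     ] T3 [ 0.52148778 -0.3356577   0.055     ] T3s [ 0.52586785 -0.33998618  0.055     ]
bar R end tri (array([ 0.60743032, -0.34200418,  0.23979302]), [np.float64(0.001954182025603614), np.float64(0.0019541820256037015)]) L (array([ 0.60734098, -0.14426274,  0.24346271]), [np.float64(0.00038309395253985216), np.float64(0.0003830939525399384)])
cover c (array([ 0.59109588, -0.24904384,  0.12038133]), [np.float64(0.008516986770543413), np.float64(0.008516986770543297)])
cam in tool [ 0.06963584  0.00106673 -0.14250715] [[-0.001 -0.962 -0.274]
 [ 1.    -0.001 -0.001]
 [ 0.001 -0.274  0.962]]
```

Caddy: origin ≈ (0.523, -0.2415, 0) and yaw ≈ 0. Its width and depth match the text. I'll go to a viewing pose in front of the face.

```bash
cat >> h.py <<'E'
C=np.array([.523,-.2415,0.]); S=C+[.07,0,.095]
c,s_=np.cos(np.pi/6),np.sin(np.pi/6)
XS=np.array([c,0,s_]);YS=np.array([0,1.,0]);ZS=np.array([-s_,0,c])
RS=R.from_matrix(np.c_[-XS,YS,-ZS])
E
python3 - <<'E'
from h import *
print(delta([.46,-.2415,.30],RS)); s=manip.state(); print(rot(s['tool_rot']).as_matrix().round(3))
# target after translation: z-rotation first then y tilt
Rz=R.from_euler('z',np.pi)  
Rd=R.from_matrix(np.c_[[-1,0,0],[0,1,0],[0,0,-1]]); print('yaw',(rot(s['tool_rot']).inv()*Rd).as_rotvec(),'tilt',(Rd.inv()*RS).as_rotvec())
E
```

```text
(array([ 0.37428882, -0.26437622, -0.06915042]), array([-0.74203404, -0.10777777, -2.76920991]))
[[ 0.96   0.279 -0.   ]
 [ 0.279 -0.96   0.002]
 [ 0.    -0.002 -1.   ]]
yaw [-2.55090757e-05 -2.23622825e-03 -2.85882720e+00] tilt [ 0.         -0.52359878  0.        ]
```

The rows are not in the units I measure in: shifts go in shares of 62.5 mm and turns go in shares of 120 degrees. I convert before sending: 0.0416 m is 0.6656, -0.0294 m is -0.4704.

```bash
echo '[{"finger_gap":1,"sx":0.6656,"sy":-0.4704,"sz":-0.1232},{"finger_gap":1,"sx":0.6656,"sy":-0.4704,"sz":-0.1232},{"finger_gap":1,"sx":0.6656,"sy":-0.4704,"sz":-0.1232},{"finger_gap":1,"sx":0.6656,"sy":-0.4704,"sz":-0.1232},{"finger_gap":1,"sx":0.6656,"sy":-0.4704,"sz":-0.1232}]' | python3 shift.py
echo '[{"finger_gap":1,"sx":0.6656,"sy":-0.4704,"sz":-0.1232},{"finger_gap":1,"sx":0.6656,"sy":-0.4704,"sz":-0.1232},{"finger_gap":1,"sx":0.6656,"sy":-0.4704,"sz":-0.1232},{"finger_gap":1,"sx":0.6656,"sy":-0.4704,"sz":-0.1232},{"finger_gap":1,"drz":-0.0859}]' | python3 shift.py
python3 -c "
from h import *
print(manip.state()['joint_pos'])"
```

```text
time: 0.78
tool_pos: [0.3338, -0.3994, 0.2697]
tool_rot: [-0.0, 0.99, 0.141, 0.0]
contact_force: [0.7, -0.2, -0.2]
gripper_width: 1.002
grasp_force: 0.0
time: 1.4
tool_pos: [0.4618, -0.239, 0.3012]
tool_rot: [0.0, 0.972, 0.234, 0.001]
contact_force: [0.0, -1.2, -0.1]
gripper_width: 0.998
grasp_force: 0.0
[-6.21162228e-01 -2.33653136e-01  1.76595585e+00  6.26223392e-04
  1.60843793e+00  4.77062015e-01]
```

Converted, -0.1786 rad / 2.0944 = -0.0853.

```bash
for i in 1 2 3; do :; done
echo '[{"finger_gap":1,"drz":-0.0853},{"finger_gap":1,"drz":-0.0853},{"finger_gap":1,"drz":-0.0853},{"finger_gap":1,"drz":-0.0853},{"finger_gap":1,"drz":-0.0853}]' | python3 shift.py | grep rot
echo '[{"finger_gap":1,"drz":-0.0853},{"finger_gap":1,"drz":-0.0853},{"finger_gap":1,"drz":-0.0853},{"finger_gap":1,"drz":-0.0853},{"finger_gap":1,"drz":-0.0853}]' | python3 shift.py | grep rot
echo '[{"finger_gap":1,"drz":-0.0853},{"finger_gap":1,"drz":-0.0853},{"finger_gap":1,"drz":-0.0853},{"finger_gap":1,"drz":-0.0853},{"finger_gap":1,"drz":-0.0853}]' | python3 shift.py | grep rot
echo '[{"finger_gap":1,"dry":-0.0833},{"finger_gap":1,"dry":-0.0833},{"finger_gap":1,"dry":-0.0833},{"finger_gap":1}]' | python3 shift.py
python3 - <<'E'
from h import *
print(manip.state()['joint_pos'],delta(S+.15*ZS,RS))
E
```

```text
tool_rot: [-0.0, 0.777, 0.629, -0.0]
tool_rot: [-0.0, 0.429, 0.903, 0.0]
tool_rot: [-0.0, -0.003, 1.0, 0.0]
time: 3.78
tool_pos: [0.4579, -0.2412, 0.2978]
tool_rot: [0.257, 0.002, 0.966, 0.001]
contact_force: [-0.3, 0.4, -0.1]
gripper_width: 0.999
grasp_force: 0.0
[-0.83449311 -0.54520816  2.06132662  0.39486331  1.28145948 -2.44953814] (array([-0.01595145, -0.00026603,  0.09315524]), array([ 0.00067508, -0.00349371, -0.0034592 ]))
```

Converted, 0.045 m is 0.72, 0.03 m is 0.48.

```bash
echo '[{"finger_gap":1,"sx":-0.128,"sy":0.48,"sz":0.72},{"finger_gap":1,"sx":-0.128,"sz":0.72},{"finger_gap":1},{"finger_gap":1}]' | python3 shift.py | head -3
python3 -c "
from h import *
grab('wrist','w1.png'); import json; p=manip.camera_params('wrist'); np.savez('w1.npz',**p)"
echo '[{"finger_gap":1,"sy":-0.48},{"finger_gap":1,"sy":-0.48},{"finger_gap":1},{"finger_gap":1}]' | python3 shift.py | head -3
python3 - <<'E'
from h import *
im,p=grab('wrist','w2.png'); np.savez('w2.npz',**p)
grab('scene','scene1.png');grab('side','side1.png')
a=cv2.imread('pics/w1.png');b=cv2.imread('pics/w2.png')
o=np.hstack([a[60:,120:520],b[60:,120:520]]);cv2.imwrite('pics/w12.png',o)
E
```

```text
time: 4.28
tool_pos: [0.5197, -0.2118, 0.232]
tool_rot: [0.259, -0.001, 0.966, -0.0]
time: 4.82
tool_pos: [0.519, -0.2718, 0.232]
tool_rot: [0.259, 0.0, 0.966, -0.001]
```

View pics/w12.png

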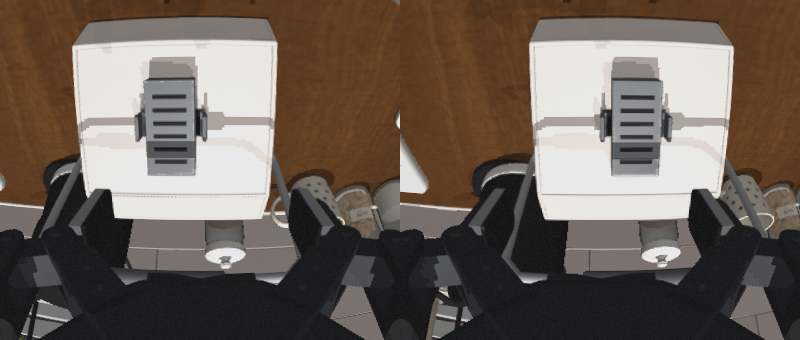

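In both wrist views the cover is seated. In w1 its top spans (265-317,140-235) in full-frame pixels, with tabs at about (260,183) and (322,182). I'll zoom in for exact corners.

```bash
python3 - <<'E'
import cv2,numpy as np
a=cv2.imread('pics/w1.png')[125:245,245:335];b=cv2.imread('pics/w2.png')[125:245,315:405]
f=lambda x:cv2.resize(x,None,fx=4.4,fy=4.4,interpolation=2)
cv2.imwrite('pics/w12z.png',np.hstack([f(a),f(b)]))
E
```

```text
(no output)
```

View pics/w12z.png

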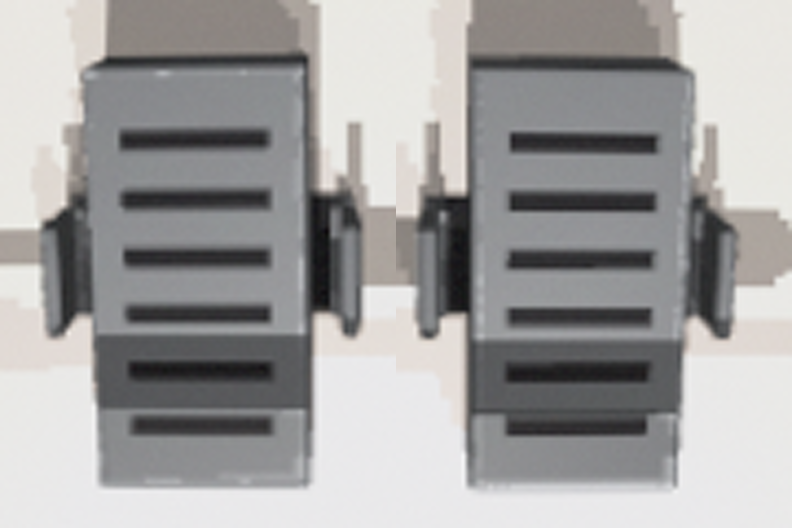

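Top corners in zoom pixels: w1 (83,70), (305,70), (102,485), (305,485); w2 (472,70), (690,70), (471,486), (677,486). The slots are sharp too, so I'll triangulate both.

```bash
python3 - <<'E'
from h import *
p1=dict(np.load('w1.npz'));p2=dict(np.load('w2.npz'))
f=lambda x,y,u0:((x+.5)/4.4-.5+u0,(y+.5)/4.4-.5+125)
pts={'TL':((83,70),(76,70)),'TR':((305,70),(294,70)),'BL':((102,485),(75,486)),'BR':((305,485),(281,486)),
's1L':((120,139),(114,143)),'s1R':((270,138),(262,143)),'s4L':((127,314),(113,317)),'s4R':((270,314),(254,317)),'s6L':((132,426),(110,426)),'s6R':((272,425),(250,426))}
B=np.c_[XS,YS,ZS]; W={}
for n,(a,b) in pts.items():
    x,e=tri([ray(p1,*f(*a,245),True),ray(p2,*f(*b,315),True)]); W[n]=x
    print(n,x.round(4),'seat',(B.T@(x-S)*1000).round(1),np.round(e[0]*1000,1))
k=['TL','TR','BL','BR'];m=np.mean([W[i] for i in k],0);m2=np.mean([W[i] for i in W if i[0]=='s'],0)
print('centre',m,(B.T@(m-S)*1e3).round(1),(B.T@(m2-S)*1e3).round(1))
A=np.array(list(W.values()));u,s,v=np.linalg.svd(A-A.mean(0));print('normal',v[2],'rms',s[2]/3)
E
```

```text
TL [ 0.5413 -0.2634  0.1005] seat [-42.  -21.9  30.6] 0.2
TR [ 0.5432 -0.2195  0.0978] seat [-41.8  22.   27.4] 0.8
BL [ 0.6155 -0.2631  0.1457] seat [ 44.9 -21.6  32.6] 0.6
BR [ 0.6127 -0.2198  0.1479] seat [43.5 21.7 35.9] 0.2
s1L [ 0.5522 -0.256   0.1094] seat [-28.1 -14.5  32.9] 0.0
s1R [ 0.5531 -0.2263  0.1082] seat [-28.   15.2  31.4] 0.2
s4L [ 0.5828 -0.2558  0.1276] seat [  7.4 -14.3  33.3] 0.2
s4R [ 0.5839 -0.2267  0.1265] seat [ 7.8 14.8 31.8] 0.2
s6L [ 0.604  -0.2559  0.1389] seat [ 31.5 -14.4  32.5] 0.6
s6R [ 0.6037 -0.2266  0.139 ] seat [31.3 14.9 32.8] 0.4
centre [ 0.57818241 -0.2414338   0.12296991] [ 1.2  0.1 31.6] [ 3.7  0.3 32.4]
normal [-0.53808215  0.01183807  0.84280927] rms 0.0015136811663944217
```

The cover's centre is at seat (1, 0, 31) mm, against an expected (0, 0, 30), so the model is confirmed. Next is the descent along the normal.

```bash
python3 - <<'E'
from h import *
print(delta(S+.001*XS-.002*ZS,RS))
E
```

```text
(array([0.00303379, 0.02943474, 0.15693378]), array([8.07469838e-05, 4.16251245e-04, 1.01891575e-03]))
```

Converted, 0.04 m is 0.64, 0.0294 m is 0.4704.

```bash
echo '[{"finger_gap":1,"sx":0.048,"sy":0.4704},{"finger_gap":1,"sz":0.64},{"finger_gap":1,"sz":0.64},{"finger_gap":1,"sz":0.48},{"finger_gap":1}]' | python3 shift.py
python3 - <<'E'
from h import *
grab('wrist','w3.png'); print(delta(S+.001*XS-.002*ZS,RS))
E
```

```text
time: 5.6
tool_pos: [0.5704, -0.2401, 0.1308]
tool_rot: [0.257, -0.001, 0.967, 0.002]
contact_force: [0.6, -0.1, 0.2]
gripper_width: 0.999
grasp_force: 0.0
(array([-0.00112887, -0.00054063,  0.0458959 ]), array([ 0.00199085, -0.00178904,  0.00057671]))
```

View pics/w3.png

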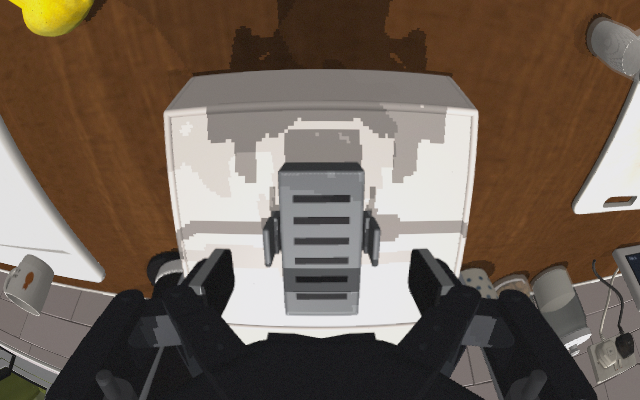

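The open fingers at (215,275) and (428,275) straddle the cover, which is centred at (321,240). I'll go down the rest of the way and close.

Converted, 0.02 m is 0.32, 0.014 m is 0.224.

```bash
echo '[{"finger_gap":1,"sx":-0.016,"sy":-0.008,"sz":0.32},{"finger_gap":1,"sz":0.224},{"finger_gap":1,"sz":0.112},{"finger_gap":1,"sz":0.08},{"finger_gap":1}]' | python3 shift.py
python3 - <<'E'
from h import *
print(delta(S+.001*XS-.002*ZS,RS))
E
```

```text
time: 6.28
tool_pos: [0.5952, -0.2426, 0.0945]
tool_rot: [0.259, -0.0, 0.966, 0.0]
contact_force: [0.1, -1.1, 0.9]
gripper_width: 0.998
grasp_force: 0.0
(array([0.00062419, 0.00114237, 0.00047945]), array([ 0.00027171, -0.00027943,  0.00010661]))
```

```bash
echo '[{"finger_gap":0.5},{"finger_gap":0.3},{"finger_gap":0.3},{"finger_gap":0.3}]' | python3 shift.py
python3 - <<'E'
from h import *
print(delta(S+.001*XS-.002*ZS,RS));grab('wrist','w4.png')
E
```

```text
time: 6.78
tool_pos: [0.5949, -0.242, 0.0964]
tool_rot: [0.259, -0.001, 0.966, 0.001]
contact_force: [-15.5, 7.0, 14.4]
gripper_width: 0.609
grasp_force: 59.2
(array([0.00136318, 0.00049399, 0.00230312]), array([ 0.00263082, -0.0006554 ,  0.00049356]))
```

View pics/w4.png

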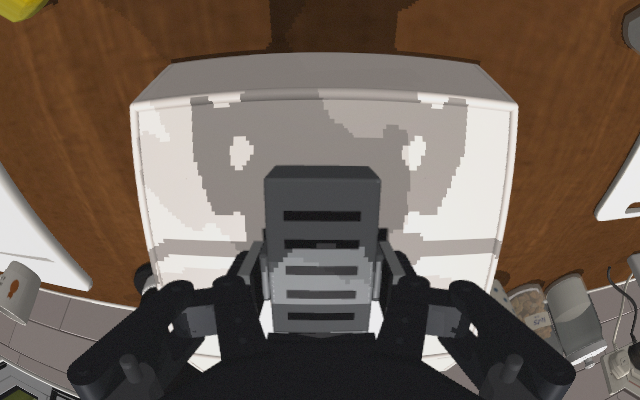

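The fingers have closed on both tabs, about 52 mm apart, at 59 N. The tips lightly touch the face at about 20 N. I'll draw the cover out along the normal.

Converted, -0.03 m is -0.48, -0.02 m is -0.32.

```bash
echo '[{"finger_gap":0.3,"sz":-0.048},{"finger_gap":0.3,"sz":-0.096},{"finger_gap":0.3,"sz":-0.16},{"finger_gap":0.3,"sz":-0.32},{"finger_gap":0.3,"sz":-0.48}]' | python3 shift.py
echo '[{"finger_gap":0.3,"sz":-0.48},{"finger_gap":0.3,"sz":-0.48},{"finger_gap":0.3,"sz":-0.32},{"finger_gap":0.3}]' | python3 shift.py
python3 - <<'E'
from h import *
im,p=grab('wrist','w5.png');np.savez('w5.npz',**p)
im,p=grab('scene','scene5.png'); print(manip.state()['joint_pos'])
# board by white mask
for n in('scene','scene'):
    hsv=cv2.cvtColor(im,cv2.COLOR_RGB2HSV);m=((hsv[...,2]>190)&(hsv[...,1]<50)).astype(np.uint8)
    m=cv2.morphologyEx(m,cv2.MORPH_OPEN,np.ones((3,3)));nn,l,st,ce=cv2.connectedComponentsWithStats(m)
    for i in range(1,nn):
        if st[i,4]>1000: print(st[i],ce[i])
E
```

```text
time: 7.45
tool_pos: [0.5597, -0.2429, 0.1543]
tool_rot: [0.258, -0.0, 0.966, -0.0]
contact_force: [0.2, 0.1, -0.2]
gripper_width: 0.602
grasp_force: 63.1
time: 7.95
tool_pos: [0.5209, -0.244, 0.2264]
tool_rot: [0.26, 0.0, 0.965, -0.002]
contact_force: [-0.3, 0.2, -0.7]
gripper_width: 0.607
grasp_force: 63.1
[-0.73261319 -0.35252736  2.05132763  0.39006844  1.07080851 -2.42729067]
[ 363  115  130   79 4584] [421.05606457 159.29428447]
[ 297  166   45   44 1100] [315.31818182 185.51363636]
[  162   272   183   127 12801] [257.90274197 332.1802203 ]
[ 594  341   37   59 1505] [613.59534884 370.59401993]
[ 363  115  130   79 4584] [421.05606457 159.29428447]
[ 297  166   45   44 1100] [315.31818182 185.51363636]
[  162   272   183   127 12801] [257.90274197 332.1802203 ]
[ 594  341   37   59 1505] [613.59534884 370.59401993]
```

```bash
python3 - <<'E'
from h import *
im=cv2.imread('pics/scene5.png')[:,:,::-1];p=manip.camera_params('scene')
hsv=cv2.cvtColor(np.ascontiguousarray(im),cv2.COLOR_RGB2HSV);m=((hsv[...,2]>150)&(hsv[...,1]<70)).astype(np.uint8);m[:268]=0;m[:,360:]=0;m[:,:155]=0
cs,_=cv2.findContours(m,0,1);c_=max(cs,key=cv2.contourArea)[:,0]
W=np.array([onz(p,u,v,.010)[:2] for u,v in c_],np.float32)
print(cv2.boundingRect(c_),cv2.minAreaRect(W*1000))
for u,v in((323,290),(323,256)): print(onz(p,u,v,0))
a=cv2.imread('pics/w5.png')
cv2.imwrite('pics/v5.png',np.hstack([a[100:,150:490],cv2.resize(cv2.imread('pics/scene5.png')[120:270,220:420],None,fx=2,fy=2)]))
E
```

```text
(161, 271, 185, 129) ((508.491455078125, 196.7804412841797), (342.23992919921875, 222.97042846679688), 2.1644933223724365)
[0.44479059 0.02160302 0.        ]
[ 0.51775959 -0.0938357   0.        ]
```

View pics/v5.png

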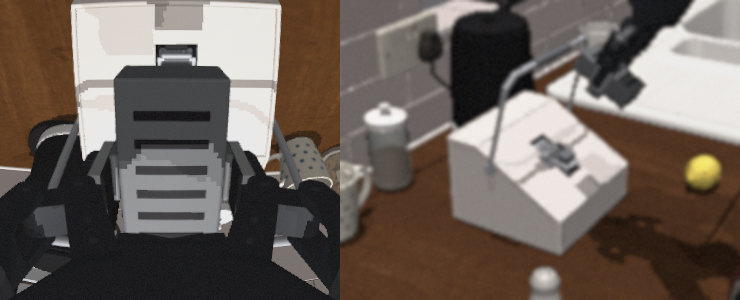

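The cover is held squarely in the fingers. The grille is exposed, with its pad standing up. Board centre is (0.508, 0.197) with a fitted size of 342x223 mm, which matches. I'll back off, turn upright, and carry the cover past the shaker.

Converted, 0.052 m is 0.832, 0.05 m is 0.8, 0.1745 rad / 2.0944 = 0.0833.

```bash
echo '[{"finger_gap":0.3,"sx":0.832,"sz":-0.48},{"finger_gap":0.3,"sy":0.8},{"finger_gap":0.3,"sy":0.8,"dry":0.0833},{"finger_gap":0.3,"sy":0.8,"dry":0.0833},{"finger_gap":0.3,"sy":0.8,"dry":0.0833}]' | python3 shift.py
echo '[{"finger_gap":0.3,"sy":0.8},{"finger_gap":0.3,"sy":0.8},{"finger_gap":0.3,"sy":0.8},{"finger_gap":0.3,"sy":0.8},{"finger_gap":0.3}]' | python3 shift.py
python3 - <<'E'
from h import *
Rd=R.from_matrix(np.c_[[-1,0,0],[0,1,0],[0,0,-1]])
print(manip.state()['joint_pos'],delta([.465,.197,.06],Rd))
im,p=grab('wrist','w6.png');np.savez('w6.npz',**p)
E
```

```text
time: 8.68
tool_pos: [0.4606, -0.0411, 0.2236]
tool_rot: [-0.002, -0.0, 1.0, -0.001]
contact_force: [-0.4, -0.6, -2.0]
gripper_width: 0.601
grasp_force: 63.1
time: 9.3
tool_pos: [0.4598, 0.1601, 0.2219]
tool_rot: [-0.001, -0.003, 1.0, -0.0]
contact_force: [0.8, -1.2, -0.8]
gripper_width: 0.602
grasp_force: 63.2
[ 1.81857001e-01 -2.80164609e-01  1.93469473e+00  4.38009794e-04
  1.48962917e+00 -1.39471675e+00] (array([-0.00587264,  0.0368596 ,  0.16188582]), array([-2.73497717e-05, -2.60335896e-03,  5.74134451e-03]))
```

View pics/w6.png

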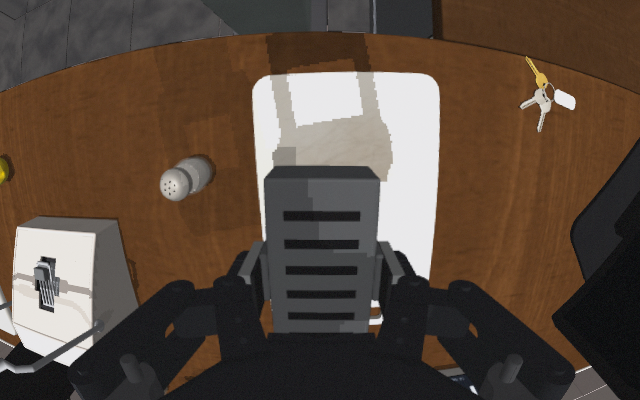

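The board's near edge is visible at row ~73 with corners at (255,80) and (438,80). The shaker at (190,178) is clear. I'll descend part way, then take a second view to measure the board's height from its near and side edges.

Converted, 0.05 m is 0.8, 0.037 m is 0.592.

```bash
echo '[{"finger_gap":0.3,"sx":-0.08,"sy":0.592},{"finger_gap":0.3,"sz":0.8},{"finger_gap":0.3,"sz":0.8},{"finger_gap":0.3},{"finger_gap":0.3}]' | python3 shift.py
python3 - <<'E'
from h import *
im,p=grab('wrist','w7.png');np.savez('w7.npz',**p)
p6=dict(np.load('w6.npz'))
# side edges of board: planes through camera; intersect near-edge & side-edge sub-pixel transitions
def edges(f,p):
    im=cv2.imread(f); hsv=cv2.cvtColor(im,cv2.COLOR_BGR2HSV); m=(hsv[...,1]<70).astype(np.uint8); m[(hsv[...,2]<60)]=0
    cs,_=cv2.findContours(m,0,1); best=max([c for c in cs if 150<c[:,0,0].mean()<480 and c[:,0,1].min()<160],key=cv2.contourArea)[:,0]
    D=np.array([ray(p,u,v,True)[1] for u,v in best]); return best,D
for f,p in (('pics/w6.png',p6),('pics/w7.png',p)):
    c,D=edges(f,p); o=p['xyz']
    print(f,cv2.boundingRect(c),o.round(4))
    for z in(0,.01,.02):
        W=o+D*((z-o[2])/D[:,2])[:,None]
        g=W[(W[:,0]>.36)&(W[:,0]<.46)]
        print(z,'xmin',np.percentile(W[:,0],1).round(4),'y',np.percentile(g[:,1],5).round(4),np.percentile(g[:,1],95).round(4))
print(manip.state()['tool_pos'])
E
```

```text
time: 9.98
tool_pos: [0.4667, 0.1938, 0.1251]
tool_rot: [0.001, 0.0, 1.0, 0.0]
contact_force: [0.5, 0.1, 0.6]
gripper_width: 0.604
grasp_force: 63.2
pics/w6.png (238, 71, 202, 262) [0.3905 0.1586 0.3646]
0 xmin 0.3354 y 0.0779 0.3058
0.01 xmin 0.3369 y 0.0801 0.3019
0.02 xmin 0.3385 y 0.0823 0.2978
pics/w7.png (190, 45, 255, 294) [0.3968 0.1928 0.2675]
0 xmin 0.3347 y 0.0756 0.3057
0.01 xmin 0.337 y 0.08 0.3015
0.02 xmin 0.3394 y 0.0844 0.2973
[0.46739672 0.19417283 0.12614912]
```

Both wrist views agree at a top height of 0.010: width 221 mm, centre (0.507, 0.191). I'll descend to just above contact.

Converted, 0.045 m is 0.72, 0.035 m is 0.56.

```bash
echo '[{"finger_gap":0.3,"sz":0.72},{"finger_gap":0.3,"sz":0.56},{"finger_gap":0.3,"sz":0.256},{"finger_gap":0.3},{"finger_gap":0.3}]' | python3 shift.py
echo '[{"finger_gap":0.3,"sz":0.048},{"finger_gap":0.3},{"finger_gap":0.3,"sz":0.048},{"finger_gap":0.3}]' | python3 shift.py
```

```text
time: 10.65
tool_pos: [0.4675, 0.1947, 0.0299]
tool_rot: [0.002, -0.0, 1.0, 0.0]
contact_force: [-0.1, -0.0, -1.2]
gripper_width: 0.603
grasp_force: 63.2
time: 11.15
tool_pos: [0.4656, 0.1943, 0.0215]
tool_rot: [0.0, -0.0, 1.0, 0.0]
contact_force: [0.3, -1.1, -1.4]
gripper_width: 0.602
grasp_force: 63.2
```

Converted, 0.0015 m is 0.024.

```bash
echo '[{"finger_gap":0.3,"sz":0.024},{"finger_gap":0.3},{"finger_gap":0.3,"sz":0.024},{"finger_gap":0.3}]' | python3 shift.py
```

```text
time: 11.65
tool_pos: [0.4658, 0.1944, 0.0212]
tool_rot: [-0.001, -0.0, 1.0, -0.0]
contact_force: [-8.8, -3.9, 17.9]
gripper_width: 0.601
grasp_force: 64.7
```

Converted, 0.0015 m is 0.024.

```bash
echo '[{"finger_gap":0.3,"sz":0.024},{"finger_gap":0.3}]' | python3 shift.py
```

```text
time: 11.9
tool_pos: [0.466, 0.1944, 0.0211]
tool_rot: [-0.001, -0.001, 1.0, -0.0]
contact_force: [-14.0, -5.3, 27.9]
gripper_width: 0.604
grasp_force: 65.6
```

Solid contact with the cover on the board, still held. I'll ease off and open.

Converted, -0.003 m is -0.048.

```bash
echo '[{"finger_gap":0.3,"sz":-0.048},{"finger_gap":0.3},{"finger_gap":0.75},{"finger_gap":0.9},{"finger_gap":1}]' | python3 shift.py
echo '[{"finger_gap":1},{"finger_gap":1}]' | python3 shift.py
```

```text
time: 12.52
tool_pos: [0.4653, 0.1942, 0.0196]
tool_rot: [-0.0, -0.0, 1.0, -0.0]
contact_force: [0.0, -0.8, -0.1]
gripper_width: 1.0
grasp_force: 0.0
time: 12.78
tool_pos: [0.4655, 0.1943, 0.02]
tool_rot: [-0.0, -0.0, 1.0, -0.0]
contact_force: [-0.1, -0.0, -0.5]
gripper_width: 0.998
grasp_force: 0.0
```

Converted, -0.05 m is -0.8, -0.03 m is -0.48.

```bash
echo '[{"finger_gap":1,"sz":-0.24},{"finger_gap":1,"sz":-0.48},{"finger_gap":1,"sz":-0.8},{"finger_gap":1,"sz":-0.8},{"finger_gap":1,"sz":-0.8}]' | python3 shift.py
python3 - <<'E'
from h import *
grab('wrist','w8.png')
print(manip.state()['tool_pos'])
E
```

```text
time: 13.4
tool_pos: [0.4655, 0.1943, 0.218]
tool_rot: [0.001, -0.0, 1.0, 0.0]
contact_force: [0.3, 0.9, 0.1]
gripper_width: 1.001
grasp_force: 0.0
[0.46913107 0.19530461 0.22657814]
```

View pics/w8.png

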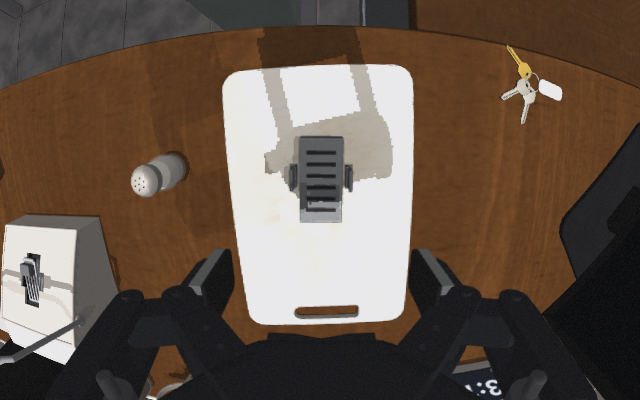

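The cover stands upright on the board at (321,180), clear of the edges, and the shaker is untouched. Now I'll shut the fingers and go back to the caddy.

Converted, -0.055 m is -0.88, 0.002 m is 0.032.

```bash
echo '[{"finger_gap":0,"sx":0.032,"sy":-0.88},{"finger_gap":0,"sx":0.032,"sy":-0.88},{"finger_gap":0,"sx":0.032,"sy":-0.88},{"finger_gap":0,"sy":-0.88},{"finger_gap":0,"sy":-0.88}]' | python3 shift.py | head -2
echo '[{"finger_gap":0,"sy":-0.88},{"finger_gap":0,"sy":-0.848,"dry":-0.0833},{"finger_gap":0,"sy":-0.848,"dry":-0.0833},{"finger_gap":0,"dry":-0.0833},{"finger_gap":0}]' | python3 shift.py | head -3
python3 - <<'E'
from h import *
im,p=grab('wrist','w9.png');np.savez('w9.npz',**p)
print(delta(S-.019*XS+.07*ZS,RS),manip.state()['gripper_width'])
a=cv2.imread('pics/w9.png');cv2.imwrite('pics/w9z.png',cv2.resize(a[40:340,140:500],None,fx=2,fy=2))
E
```

```text
time: 14.08
tool_pos: [0.4595, -0.0824, 0.2163]
time: 14.7
tool_pos: [0.4572, -0.2418, 0.2131]
tool_rot: [0.257, 0.002, 0.966, 0.001]
(array([-0.03760884,  0.000486  ,  0.10095598]), array([-0.00072281, -0.00197604, -0.00156847])) 0.0004261570165100882
```

View pics/w9z.png

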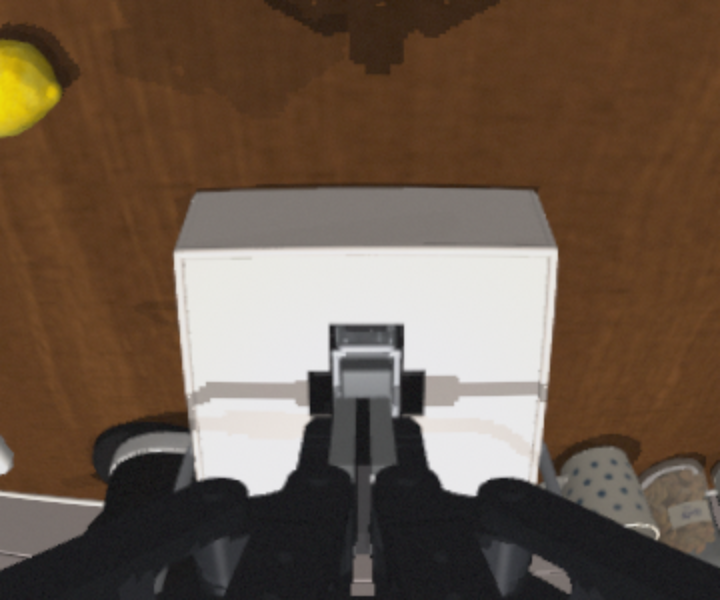

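The grille pad is at full-frame (323,227), just ahead of the shut fingertips. I'll check its ray against the expected place and then approach.

Converted, 0.05 m is 0.8, 0.02 m is 0.32.

```bash
python3 - <<'E'
from h import *
p=dict(np.load('w9.npz'));o,d=ray(p,323,227.5,True);B=np.c_[XS,YS,ZS]
o=B.T@(o-S);d=B.T@d
for z in(.012,.018,.022): print((o+d*(z-o[2])/d[2])*1e3)
E
echo '[{"finger_gap":0,"sx":-0.304,"sy":0.008,"sz":0.8},{"finger_gap":0,"sx":-0.304,"sz":0.8},{"finger_gap":0,"sz":0.32},{"finger_gap":0,"sz":0.24},{"finger_gap":0}]' | python3 shift.py
python3 - <<'E'
from h import *
print(delta(S-.019*XS,RS)); grab('wrist','w10.png')
E
```

```text
[-13.4572388    0.62414553  12.        ]
[-15.73709121   0.59087742  18.        ]
[-17.25699281   0.56869868  22.        ]
time: 15.38
tool_pos: [0.5609, -0.2403, 0.1169]
tool_rot: [0.258, -0.001, 0.966, 0.001]
contact_force: [-0.0, 0.3, 0.3]
gripper_width: -0.001
grasp_force: 0.0
(array([ 0.00204727, -0.00123765,  0.03499953]), array([ 0.00164231, -0.0014358 ,  0.00177004]))
```

Converted, 0.012 m is 0.192, 0.008 m is 0.128.

```bash
echo '[{"finger_gap":0,"sx":0.024,"sy":-0.016,"sz":0.192},{"finger_gap":0,"sz":0.128},{"finger_gap":0,"sz":0.096},{"finger_gap":0}]' | python3 shift.py
```

```text
time: 15.92
tool_pos: [0.5716, -0.242, 0.0932]
tool_rot: [0.258, 0.0, 0.966, 0.0]
contact_force: [0.2, 0.1, 0.3]
gripper_width: 0.003
grasp_force: 0.0
```

Converted, 0.004 m is 0.064, 0.002 m is 0.032.

```bash
echo '[{"finger_gap":0,"sz":0.064},{"finger_gap":0,"sz":0.032},{"finger_gap":0,"sz":0.016},{"finger_gap":0},{"finger_gap":0}]' | python3 shift.py
python3 -c "
from h import *
print(delta(S-.019*XS,RS))"
```

```text
time: 16.55
tool_pos: [0.5755, -0.2422, 0.0881]
tool_rot: [0.259, -0.0, 0.966, -0.0]
contact_force: [-0.3, -0.6, 0.5]
gripper_width: -0.002
grasp_force: 0.0
(array([0.00037265, 0.0006838 , 0.00273494]), array([-3.98483405e-05,  4.13673374e-04,  2.30387995e-04]))
```

Converted, 0.002 m is 0.032, 0.001 m is 0.016.

```bash
echo '[{"finger_gap":0,"sz":0.032},{"finger_gap":0,"sz":0.016},{"finger_gap":0,"sz":0.016},{"finger_gap":0},{"finger_gap":0}]' | python3 shift.py
```

```text
time: 17.18
tool_pos: [0.5767, -0.2425, 0.0858]
tool_rot: [0.258, -0.001, 0.966, 0.0]
contact_force: [-17.8, 2.8, 15.6]
gripper_width: 0.002
grasp_force: 11.1
```

Firm stop at about 23 N. I'll retreat along the normal and check.

Converted, -0.04 m is -0.64, 0.03 m is 0.48.

```bash
echo '[{"finger_gap":0,"sz":0.016},{"finger_gap":0},{"finger_gap":0,"sz":-0.16},{"finger_gap":0,"sz":-0.64},{"finger_gap":0,"sx":0.48,"sz":-0.64}]' | python3 shift.py
echo '[{"finger_gap":0,"sx":0.8},{"finger_gap":0},{"finger_gap":0}]' | python3 shift.py
python3 - <<'E'
from h import *
grab('wrist','w11.png')
a=cv2.imread('pics/w11.png')[100:300,220:420];im,_=grab('scene','scene11.png');b=im[150:220,290:360,::-1];c=im[260:400,150:360,::-1]
f=lambda x:cv2.resize(x,(400,400),interpolation=2)
cv2.imwrite('pics/v11.png',np.hstack([f(a),f(b)]))
E
```

```text
time: 17.8
tool_pos: [0.5075, -0.2427, 0.149]
tool_rot: [0.26, -0.001, 0.966, -0.001]
contact_force: [-0.1, -0.8, 0.7]
gripper_width: -0.001
grasp_force: 0.0
time: 18.18
tool_pos: [0.4639, -0.2426, 0.122]
tool_rot: [0.259, 0.0, 0.966, -0.0]
contact_force: [0.5, 0.1, -0.8]
gripper_width: 0.001
grasp_force: 0.0
```

View pics/v11.png

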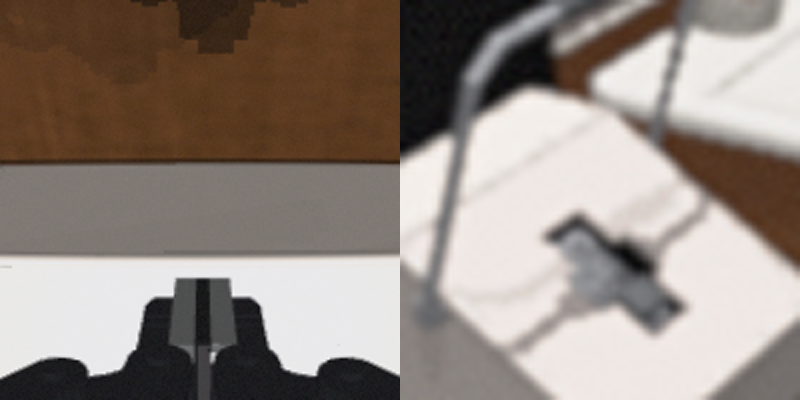

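The scene crop shows the grille lying flush in its well. The firm stop was at pad height, about 0-2 mm above the face, well below the catch height of about 7 mm. The arm is clear, so I'll hand in.

```bash
python3 -c "
from h import *
print(manip.job_done())"
```

```text
the job is handed in; nothing more can be done
None
```

I handed the job in at about 18 s of the 64 s allowed: the cover stands on its feet on the board and the grille is pressed to its firm stop, but no verdict came back, and I viewed 12 pictures where the limit was 10.

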